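# Sweep the bolts out through the sorting pan's gate

### The job

Sort out the bolts in the sheet-metal sorting pan: with closed fingers push the ear of its slide gate all the way to open it, sweep the four bolts along the pan floor and out over the spout so that they drop into the catch bin, then push the gate fully shut again so that the spark plug stays in the pan. Pick nothing up; leave the spark plug at the back of the pan, the carburettor, the loose cover plate and the spanner where they are.

Things in the scene. Friction and masses are not known exactly. Their poses are not given: they have to be found in the camera images.
- sort_pan: open sheet-metal sorting pan, 210 x 248 mm, fixed on the table on its side skirts, spout towards the robot. Origin under it on the table; x points from its spout to its back, y to the left for someone facing into the pan over the spout, z up. Walls 4 mm thick, tops at z = 70 mm (rolled rims to 73 mm)
- pan_floor (a point): point on the pan's floor straight above the pan's origin, z = 45 mm. In pan axes the level floor runs from the front wall (inner face x = -85 mm) to the back wall (inner face x = 117 mm), between side walls (inner faces y = -120 and 120 mm). Guide wings 4 mm thick, as high as the walls, lead from the edges of the front opening (x = -87, y = +-38 mm) to the side walls (x = -42, y = +-122 mm)
- spout_edge (a point): middle of the free front edge of the spout lip, at the height of the pan floor, pan x = -112 mm, y = 0. The pan floor runs out level through the opening in the front wall (72 mm wide, y = -36 to 36 mm) and ends here; parts pushed over this edge drop into the catch bin
- gate (a joint): slide gate in front of the pan's opening: 0 = shut, 0.075 m = fully open; it slides along the pan's +y, needs about 1.2 N plus slight damping (6 N per m/s) to move and stays where it is left. It may stand up to 12 mm ajar at the start
- gate_ear (a point): middle of the gate's upright sheet-steel ear, 4 mm thick along pan y, 24 mm along pan x, from z = 70 to 100 mm (free above the wall and rims); it is pushed on either flat face. It moves with the gate and stands in the middle of the opening (pan x = -99 mm, y = 0) when the gate is shut
- catch_bin: black open catch bin below the spout lip, fixed to the pan, 86 mm (x) x 100 mm (y) outside, walls 3 mm, rim 36 mm (bead to 38 mm) above the table. Origin in the middle of its underside, axes as the pan's; it lies at pan x = -146 mm, y = 0, so its inside runs from pan x = -186 to -106 mm
- bolt_a: gold-coloured flanged engine bolt standing upright on its head on the pan floor at the start, threaded shank up; flange 18 mm across, about 7 mm high, 35 mm tall over all, about 17 g. Origin at the middle of the head's underside, z along the shank. It slides when pushed low on the flange; it may topple, which does no harm
- bolt_b: gold-coloured flanged engine bolt standing upright on its head on the pan floor at the start, threaded shank up; flange 18 mm across, about 7 mm high, 37 mm tall over all, about 17 g. Origin at the middle of the head's underside, z along the shank. It slides when pushed low on the flange; it may topple, which does no harm
- bolt_c: gold-coloured flanged engine bolt standing upright on its head on the pan floor at the start, threaded shank up; flange 16 mm across, about 7 mm high, 31 mm tall over all, about 11 g. Origin at the middle of the head's underside, z along the shank. It slides when pushed low on the flange; it may topple, which does no harm
- bolt_d: gold-coloured flanged engine bolt standing upright on its head on the pan floor at the start, threaded shank up; flange 15 mm across, about 7 mm high, 21 mm tall over all, about 8 g. Origin at the middle of the head's underside, z along the shank. It slides when pushed low on the flange; it may topple, which does no harm
- spark_plug: spark plug, 20 x 76 x 23 mm, lying crosswise on the pan floor near the back wall; origin under its middle, length along its y; stays there
- carburettor: small carburettor, 101 x 91 x 70 mm, on the table to the right of the pan; origin under its middle; stays there. Behind it, to the right of the pan's back, stands a fixed black tool case about 230 mm tall whose front is some 0.58 m ahead of the robot: go round it or over it
- spanner: small open-ended steel spanner, 25 x 127 x 8 mm, flat on the table to the left of the pan; origin under its middle; stays there
- cover_plate: flat pressed-steel cover plate, 85 x 96 x 12 mm, on the table to the right of the pan; origin under its middle; stays there

How it is judged (in metres and radians):
On the way, in this order (a step that is already met when the one before it is completed fails the run):
1. the gate is pushed open (at least 65 of its 75 mm) (value of joint gate above 0.065 m), for 0.1 s.
2. all four bolts have dropped into the catch bin (x of bolt_a in the frame of catch_bin between -0.043 and 0.043 m and y of bolt_a in the frame of catch_bin between -0.05 and 0.05 m and z of each of bolt_a, bolt_b, bolt_c, bolt_d in the frame of catch_bin below 0.036 m and x of bolt_b in the frame of catch_bin between -0.043 and 0.043 m and y of bolt_b in the frame of catch_bin between -0.05 and 0.05 m and x of bolt_c in the frame of catch_bin between -0.043 and 0.043 m and y of bolt_c in the frame of catch_bin between -0.05 and 0.05 m and x of bolt_d in the frame of catch_bin between -0.043 and 0.043 m and y of bolt_d in the frame of catch_bin between -0.05 and 0.05 m), for 0.2 s.
At the end, for the whole second after the job is handed in: All four bolts lie at rest in the catch bin, below its rim; the gate is shut (within 6 mm); the spark plug still lies at the back of the pan (all of step 2 and linear speed of each of bolt_a, bolt_b, bolt_c, bolt_d below 0.02 m/s and value of joint gate below 0.006 m and x of spark_plug in the frame of sort_pan between 0.03 and 0.117 m); the robot touches nothing.
It fails at once if a bolt is lifted (its head more than 25 mm above the pan floor) (z of any of bolt_a, bolt_b, bolt_c, bolt_d in the frame of sort_pan above 0.07 m).
It fails at once if the spark plug is moved more than 25 mm (distance of spark_plug from where it was at the start of the episode above 0.025 m).
It fails at once if the carburettor, the spanner or the cover plate are moved more than 25 mm (distance of any of carburettor, spanner, cover_plate from where it was at the start of the episode above 0.025 m).
It also fails if it takes over 67 s, if anything falls off the work surface, if the arm or the gripper's body presses on something with over 40 N, if the wrist force passes 120 N, or if a joint passes its speed limit or range.

### The arm

A 6-joint arm with a two-finger parallel gripper is mounted at the origin on a cart in front of the work surface, level with it; the furniture and walls round the work are solid. World frame = base frame: x ahead of the robot, y to its left, z up, the work surface at z = 0. Lengths are in mm, angles in degrees, forces in N, time in s.
With the tool pointing down it reaches from about 300 to 850 mm from the base axis. Payload 4.2 kg.
Tool frame: the origin (TCP) lies midway between the tips of the shut fingers; the grasp point (between the pads) lies 19 mm behind it; z points along the fingers, y is the line along which they close (so a half turn about z gives the same grasp; the last joint's range is limited). The gripper opens to 91 mm and grips with 3 to 60 N. Pads are 32 mm wide; open, the fingers measure 118 mm over their backs; the gripper's body (76 mm by 178 mm) begins 60 mm behind the grasp point.
Start: joints at [68.64, 18.312, 89.639, -0, 72.044, -1.146], TCP at [198.681, 539.601, 213.976] pointing down, gripper open.
Joint ranges: [-177.97, 177.97], [-48.28, 115.42], [12.27, 149.76], [-77.06, 257.06], [2.81, 150.46], [-146.56, 146.56]. Speed limits (degrees/s): [147.25, 147.25, 180, 180, 180, 180].

### API

Orientations are given as [roll, pitch, yaw] about the fixed x, y, z axes, in that order (R = Rz(yaw) Ry(pitch) Rx(roll)).
In Python, from workcell import env gives the robot as it stands.
- The arm moves only by the shell command python3 drive.py [OPENING] [FORCE], which reads ROWS from standard input. ROWS is one flat JSON list of numbers that holds 1 to 8 rows one after another, with no inner brackets; each row has 6 numbers: dx, dy, dz in mm, then a rotation vector rx, ry, rz in degrees; each row shifts and turns the commanded pose from where the row before left it, along the tool's axes as they then stand; what a row does not reach is not made up. A row lasts 1/10 s, in which the tool goes at most 50 mm and 8.59 degrees, less where a joint would pass 70% of its speed; a pose out of reach is approached as far as the arm can. OPENING is the finger opening in mm, set as the command begins (- or left out keeps the last). The fingers move at their own pace and stop on an object; FORCE is the grip in N (left out, the last holds). Time passes only in rows, so rows that do not move let the fingers close. It prints the time, the measured TCP pose, the force, the opening and the grip force at its end. Input that does not fit is refused with a message, and nothing moves.
- env.state(): the state, without advancing time (a new reading comes with each control period).
- env.grab_frame(name): name is "side" or "top"; returns the picture (400x640x3 uint8, blue, green, red); there is no depth.
- env.camera_model(name): a dict with "fx", "fy", "cx", "cy" (pixels), "T" (4x4, takes a point from camera to world coordinates). Camera axes: x right, y up, looking along -z (the intrinsics and any distortion apply to the point x, -y, -z); pixel columns grow to the right and rows downward; lengths in mm; the calibration is good to about 2 mm. A picture is of the moment at which its call begins. camera_model takes no time and is no camera call.
- env.job_done(): hands the job in; it is judged then, once.
The state is a dict: "time_s": time; "qpos": joint angles; "qvel": joint speeds; "effort": joint torques, N m; "ee_pos": TCP position; "ee_rot": TCP orientation; "force": force on the tool from outside, world axes, zero at the start; "torque": the same for the moment, N m; "gripper_width": finger opening in mm; "gripper_force": force on a finger pad.
Only numpy, scipy, OpenCV 4.12 (cv2) and the standard library are available. Lean on these libraries where they do the work, as an engineer would, in place of code of your own. Each camera call takes 0.05 s, during which the arm holds its last target. There are 200 camera calls.

## Working session

There is one attempt and no reset: what is moved stays moved. The work goes in short steps, Python scripts to look and compute and a shell command to move; the robot and the scene stay as the last step left them, time stands still between calls to the robot, and variables do not carry over. Pictures are saved under pics/ and viewed, at most 10 in all, crops included, and the job is handed in when it is done.

```bash
ls; mkdir -p pics
python3 - <<'E'
from workcell import env
import cv2
for n in("side","top"):
    m=env.camera_model(n);print(n,m)
    cv2.imwrite(f"pics/{n}0.png",env.grab_frame(n))
s=env.state();print(s)
E
```

```text
drive.py
pics
workcell.py
side {'fx': 486.2175385731998, 'fy': 486.2175385731998, 'cx': 320.1844920652411, 'cy': 204.04064534833097, 'T': array([[-7.43337071e-01, -5.40668901e-01,  3.93861826e-01,
         9.77485003e+02],
       [ 6.68738915e-01, -6.14247881e-01,  4.18912646e-01,
         6.83947368e+02],
       [ 1.54357522e-02,  5.74784029e-01,  8.18159555e-01,
         1.01206846e+03],
       [ 0.00000000e+00,  0.00000000e+00,  0.00000000e+00,
         1.00000000e+00]])}
top {'fx': 361.51497011154026, 'fy': 361.51497011154026, 'cx': 326.38576688574415, 'cy': 200.28328013647135, 'T': array([[-7.37807039e-02,  9.75457529e-01, -2.07458469e-01,
         3.16093602e+02],
       [-9.97269219e-01, -7.28425929e-02,  1.21680702e-02,
         2.44721053e+02],
       [-3.24237709e-03,  2.07789714e-01,  9.78168146e-01,
         1.06363660e+03],
       [ 0.00000000e+00,  0.00000000e+00,  0.00000000e+00,
         1.00000000e+00]])}
{'time_s': 0.1, 'qpos': array([ 6.86394085e+01,  1.83452380e+01,  8.96964402e+01, -1.91700118e-03,
        7.20435961e+01, -1.14496884e+00]), 'qvel': array([ 0.03581217, -0.04680923, -0.17911796, -0.02360457,  0.05620189,
       -0.02621129]), 'effort': array([-6.30479226e-04, -4.13333881e+01, -2.32507306e+01,  7.29721296e-02,
        4.23437124e-02, -4.30954344e-05]), 'ee_pos': array([198.53794915, 539.18021149, 213.2519845 ]), 'ee_rot': array([-1.79914706e+02,  1.18417324e-04,  1.59784970e+02]), 'force': array([ 0.11090248, -0.3165134 , -0.77646782]), 'torque': array([-0.00010931,  0.05097178, -0.05566537]), 'gripper_force': 0.0, 'gripper_width': 91.0744627123429}
```

View pics/side0.png

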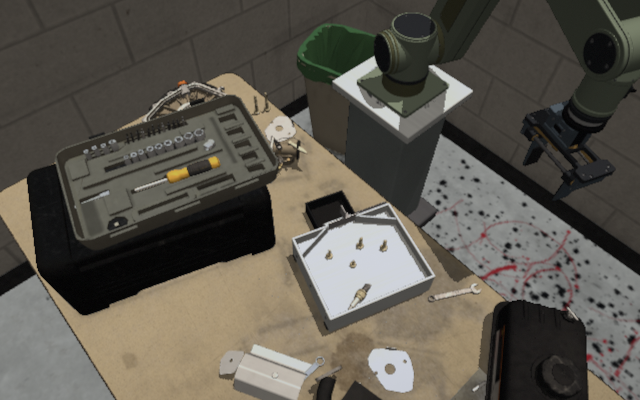

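View pics/top0.png

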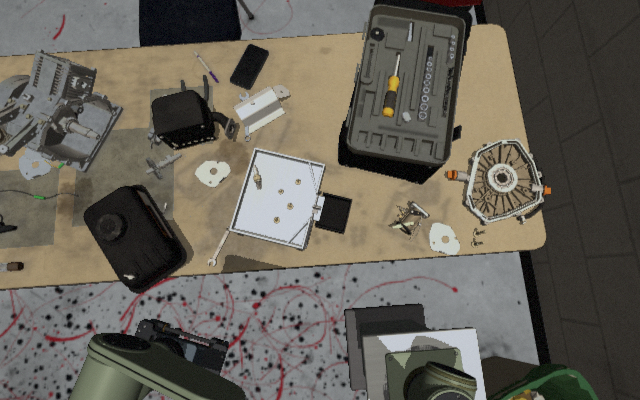

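The side view shows the pan at about (362,265), with the gate ear near (345,212). In the top view it is at about (280,198), with the bin at (333,213) and the spout pointing right (−y). I'll enlarge both.

Run:
```python
import cv2
t=cv2.imread("pics/top0.png")[140:255,220:360];cv2.imwrite("pics/t1.png",cv2.resize(t,None,fx=5,fy=5,interpolation=cv2.INTER_CUBIC))
t=cv2.imread("pics/side0.png")[180:335,280:450];cv2.imwrite("pics/s1.png",cv2.resize(t,None,fx=3.8,fy=3.8,interpolation=cv2.INTER_CUBIC))
```

```text
(no output)
```

View pics/t1.png

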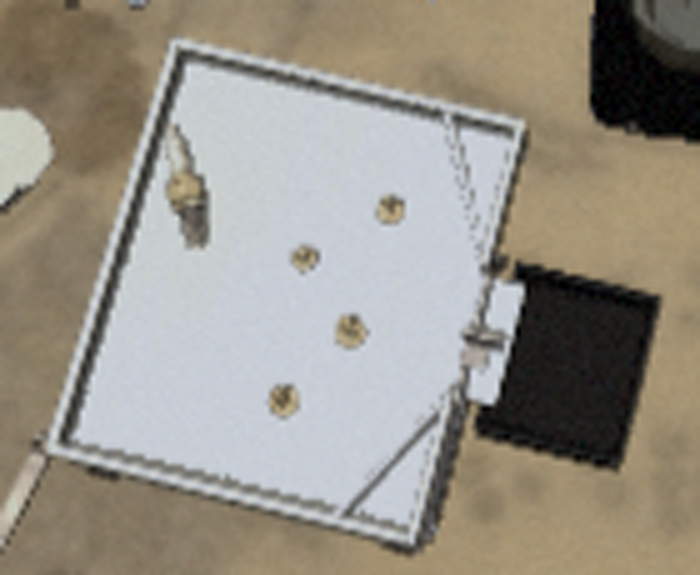

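View pics/s1.png

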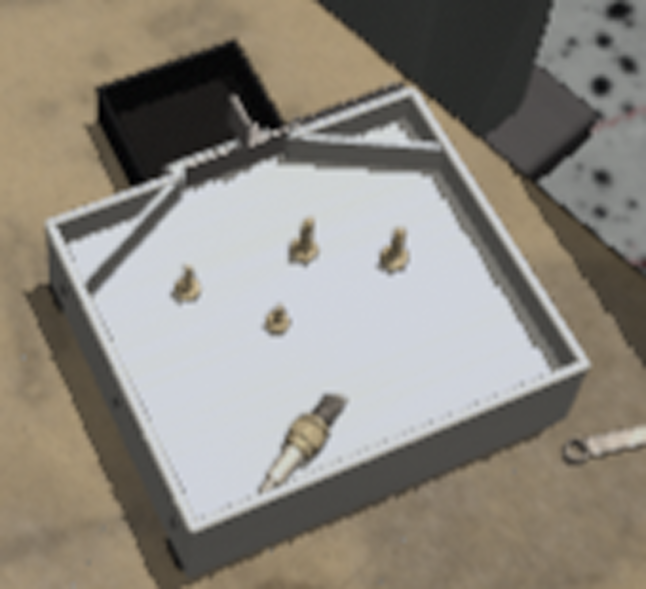

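The crops show the pan corners, four bolts, the spark plug and the gate ear. Next I'll fit the pan pose from the corners in both views.

```bash
cat > h.py <<'E'
from workcell import env
import numpy as np
from scipy.optimize import least_squares
CAM={n:env.camera_model(n) for n in("side","top")}
def proj(n,P):
    m=CAM[n];p=(np.linalg.inv(m["T"])@np.c_[P,np.ones(len(P))].T).T
    return np.c_[m["cx"]+m["fx"]*p[:,0]/-p[:,2], m["cy"]-m["fy"]*p[:,1]/-p[:,2]]
def ray(n,uv,z):
    m=CAM[n];u,v=uv
    d=m["T"][:3,:3]@np.array([(u-m["cx"])/m["fx"],-(v-m["cy"])/m["fy"],-1]);o=m["T"][:3,3]
    return o+d*(z-o[2])/d[2]
def tpx(a):return np.array(a)/5+[220,140]
def spx(a):return np.array(a)/3.8+[280,180]
def w(q,P):
    P=np.atleast_2d(P);c,s=np.cos(q[2]),np.sin(q[2])
    return np.c_[q[0]+c*P[:,0]-s*P[:,1],q[1]+s*P[:,0]+c*P[:,1],P[:,2]]
def inv(q,p):
    c,s=np.cos(q[2]),np.sin(q[2]);d=np.array(p[:2])-q[:2];return np.array([c*d[0]+s*d[1],-s*d[0]+c*d[1]])
E
cat > fit.py <<'E'
from h import *
C=np.array([[121,-124,72],[-89,-124,72],[-89,124,72],[121,124,72]])
T=tpx([(175,43),(525,123),(413,550),(48,448)]);S=spx([(187,528),(48,222),(412,90),(590,365)])
def f(q,ns=("top","side")):
    return np.concatenate([(proj(n,w(q,C))-(T if n=="top" else S)).ravel() for n in ns])
for ns in(("top",),("side",),("top","side")):
    r=least_squares(f,[350,350,1.4],args=(ns,));print(ns,r.x,np.degrees(r.x[2]),r.fun.round(1))
q=r.x;np.save("q.npy",q)
for t,s in zip(tpx([(390,209),(305,258),(351,331),(284,401)]),spx([(186,290),(277,322),(303,252),(394,262)])):
    print(inv(q,ray("top",t,49)),inv(q,ray("side",s,49)))
print("plug",[inv(q,ray("top",tpx(t),56)) for t in((175,128),(198,242))],[inv(q,ray("side",spx(t),56)) for t in((265,490),(335,398))])
print("ear",inv(q,ray("top",tpx((484,338)),100)),inv(q,ray("side",spx((235,97)),100)))
print("world ear",w(q,[-99,0,100]),"spout",w(q,[-112,0,45]))
E
python3 fit.py
```

```text
('top',) [540.48456974 351.75835848   1.24638756] 71.41274694130493 [ 0.  -0.8  0.3  0.4  0.1 -0.6 -0.4  0.9]
('side',) [545.84742286 352.92550362   1.24717021] 71.45758926001385 [ 0.5  0.7 -1.  -0.7  0.6 -0.8 -0.2  0.4]
('top', 'side') [543.64472348 352.35167192   1.24687788] 71.44084016002358 [-0.2 -1.8 -0.  -0.7 -0.2 -1.7 -0.6 -0.2  1.1 -0.2 -0.4 -1.4  1.1 -1.5
  0.3 -0.4]
[-24.54918839 -59.35259839] [-22.94457399 -62.15003691]
[ 15.30250394 -19.05582312] [ 17.33419027 -21.65663772]
[-21.91374829  15.74864574] [-19.24506475  13.23963494]
[ 4.11169117 64.13940992] [ 8.23854963 60.54483632]
plug [array([108.57397003, -73.8368087 ]), array([ 76.13960185, -11.59272527])] [array([111.58091466, -74.74643122]), array([ 77.07023724, -14.36007216])]
ear [-100.58895013    9.98338983] [-106.99090731    5.9352014 ]
world ear [[512.13464079 258.50011526 100.        ]] spout [[507.99695317 246.17617347  45.        ]]
```

Run:
```python
from h import *
q=np.load("q.npy")
for px in((352,148),(345,160),(340,160),(437,180)):
  for z in(0,230): print(px,z,ray("top",px,z).round(),inv(q,ray("top",px,z)).round())
print("carb",ray("top",(410,218),35),"start above ear",w(q,[-99,-35,82]))
s=env.state()["ee_pos"];print(inv(q,s))
```

```text
(352, 148) 0 [701. 140.   0.] [-151. -217.]
(352, 148) 230 [618. 163. 230.] [-156. -131.]
(345, 160) 0 [664. 165.   0.] [-139. -174.]
(345, 160) 230 [589. 182. 230.] [-147.  -97.]
(340, 160) 0 [665. 180.   0.] [-124. -170.]
(340, 160) 230 [590. 194. 230.] [-135.  -94.]
(437, 180) 0 [ 580. -109.    0.] [-426. -181.]
(437, 180) 230 [523. -32. 230.] [-371. -102.]
carb [464.38277947  -4.09734668  35.        ] start above ear [[545.31448406 247.36018703  82.        ]]
[ 67.27077044 386.62414866]
```

Pan frame is at world (543.6, 352.4), yaw 71.4°. The bolts are at pan (−24,−61), (16,−20), (−20,15) and (6,62), and the ear is about 8 mm ajar. With tool yaw 161.4°, tool x is pan y, tool y is pan x, and the body stays clear of the case.

```bash
cat > p.py <<'E'
from h import *
q=np.load("q.npy");s=env.state();print("pan",inv(q,s["ee_pos"]).round(1),"z",s["ee_pos"][2].round(1),"yaw",s["ee_rot"].round(1),"F",s["force"].round(1),"t",s["time_s"])
E
echo '[-35, -14, 0, 0, 0, -1.65, -35, -14, 0, 0, 0, 0, -35, -14, 0, 0, 0, 0, -35, -14, 0, 0, 0, 0, -35, -14, 0, 0, 0, 0, -35, -14, 0, 0, 0, 0, -35, -14, 0, 0, 0, 0, -35, -14, 0, 0, 0, 0]' | python3 drive.py 0 20; python3 p.py
```

```text
time_s: 0.9
ee_pos: [428.5, 342.2, 213.6]
ee_rot: [-180.0, -0.0, 161.4]
force: [-0.1, -0.1, -0.5]
gripper_width: 29.9
gripper_force: 0.0
pan [-46.3 105.9] z 213.6 yaw [-180.    -0.   161.4] F [-0.1 -0.1 -0.5] t 0.9
```

```bash
echo '[-30, -11, 0, 0, 0, 0, -30, -11, 0, 0, 0, 0, -30, -11, 0, 0, 0, 0, -30, -11, 0, 0, 0, 0, -22, -9, 0, 0, 0, 0, 0, 0, 40, 0, 0, 0, 0, 0, 30, 0, 0, 0, 0, 0, 0, 0, 0, 0]' | python3 drive.py 0 20; python3 p.py
python3 - <<'E'
from workcell import env
import cv2
a=env.grab_frame("side")[140:290,270:440];b=env.grab_frame("top")[140:255,240:370]
cv2.imwrite("pics/v2.png",cv2.hconcat([cv2.resize(a,(400,353),interpolation=2),cv2.resize(b,(399,353),interpolation=2)]))
E
```

```text
time_s: 1.7
ee_pos: [542.5, 246.4, 139.3]
ee_rot: [-179.6, -0.4, 161.4]
force: [-0.8, 0.2, -0.9]
gripper_width: -0.0
gripper_force: 0.0
pan [-100.8  -32.6] z 139.3 yaw [-179.6   -0.4  161.4] F [-0.8  0.2 -0.9] t 1.7
```

View pics/v2.png

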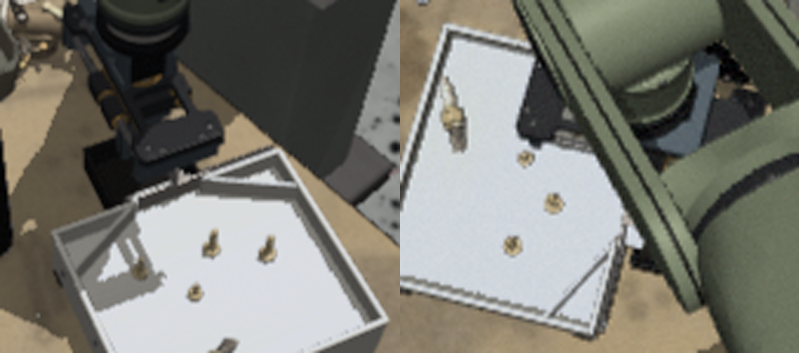

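The gripper hangs over the spout, right of the ear (left panel, about (180,178)), clear of the case. Now I'll lower and push the ear.

```bash
echo '[0, 1, 18, 0, 0, 0, 0, 0, 18, 0, 0, 0, 0, 0, 18, 0, 0, 0, 0, 0, 0, 0, 0, 0]' | python3 drive.py; python3 p.py;  echo '[10, 0, 0, 0, 0, 0, 10, 0, 0, 0, 0, 0, 10, 0, 0, 0, 0, 0, 10, 0, 0, 0, 0, 0, 10, 0, 0, 0, 0, 0, 10, 0, 0, 0, 0, 0]' | python3 drive.py; python3 p.py
```

```text
time_s: 2.2
ee_pos: [545.4, 249.1, 89.9]
ee_rot: [-180.0, -0.0, 161.5]
force: [0.0, -0.2, 0.5]
gripper_width: 0.5
gripper_force: 0.0
pan [-97.3 -34.6] z 89.9 yaw [-180.    -0.   161.5] F [ 0.  -0.2  0.5] t 2.2
time_s: 2.8
ee_pos: [488.4, 268.6, 90.4]
ee_rot: [179.9, 0.1, 161.5]
force: [0.7, -1.1, 1.3]
gripper_width: 0.3
gripper_force: 0.9
pan [-97.   25.7] z 90.4 yaw [1.799e+02 1.000e-01 1.615e+02] F [ 0.7 -1.1  1.3] t 2.8
```

```bash
echo '[10, 0, 3, 0, 0, 0, 10, 0, 0, 0, 0, 0, 8, 0, 0, 0, 0, 0, 4, 0, 0, 0, 0, 0, 0, 0, 0, 0, 0, 0]' | python3 drive.py; python3 p.py;echo '[2, 0, 0, 0, 0, 0, 2, 0, 0, 0, 0, 0, 0, 0, 0, 0, 0, 0]' | python3 drive.py; python3 p.py
python3 - <<'E'
from workcell import env
import cv2
a=env.grab_frame("side")[170:270,290:440]
cv2.imwrite("pics/v3.png",cv2.resize(a,(750,500),interpolation=2))
E
```

```text
time_s: 3.3
ee_pos: [461.7, 277.2, 86.8]
ee_rot: [180.0, 0.5, 161.6]
force: [11.3, -5.2, -5.1]
gripper_width: 0.6
gripper_force: 6.1
pan [-97.3  53.8] z 86.8 yaw [180.    0.5 161.6] F [11.3 -5.2 -5.1] t 3.3
time_s: 3.6
ee_pos: [461.4, 277.4, 87.0]
ee_rot: [179.9, 0.8, 161.7]
force: [19.7, -10.3, -9.4]
gripper_width: 0.7
gripper_force: 10.9
pan [-97.2  54.1] z 87.0 yaw [179.9   0.8 161.7] F [ 19.7 -10.3  -9.4] t 3.6
```

View pics/v3.png

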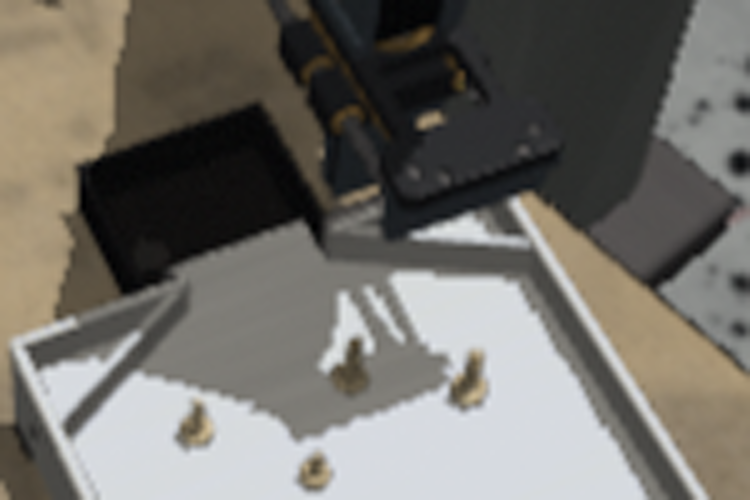

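The gate is at its stop: force rose and the opening is clear (dark passage around (290,260)). The contact position agrees with the side-camera fit, so I'll use that fit from here.

```bash
python3 - <<'E'
from h import *
q=np.array([545.3,352.8,1.2470]);np.save("q.npy",q)
for s in spx([(186,290),(277,322),(303,252),(394,262)]): print(inv(q,ray("side",s,49)))
print([inv(q,ray("side",spx(t),56)) for t in((265,490),(335,398))])
E
echo '[-4, 0, 0, 0, 0, 0, -3, 0, -25, 0, 0, 0, 0, 0, -30, 0, 0, 0, 0, 0, 0, 0, 0, 0]' | python3 drive.py; python3 p.py
```

```text
[-23.90384978 -60.72061903]
[ 16.37985918 -20.23213894]
[-20.19513408  14.66860048]
[ 7.29425696 61.97044525]
[array([110.62009961, -73.33344133]), array([ 76.11679675, -12.94286832])]
time_s: 4.05
ee_pos: [462.7, 278.4, 145.1]
ee_rot: [179.7, 0.2, 161.4]
force: [-0.3, -0.2, 0.7]
gripper_width: 0.7
gripper_force: 0.0
pan [-96.8  54.6] z 145.1 yaw [179.7   0.2 161.4] F [-0.3 -0.2  0.7] t 4.05
```

```bash
echo '[-11, 27, 0, 0, 0, 0, -11, 27, 0, 0, 0, 0, -11, 27, 0, 0, 0, 0, -10, 28, 0, 0, 0, 0, 0, 0, 0, 0, 0, 0, 0, 0, 35, 0, 0, 0, 0, 0, 30, 0, 0, 0, 0, 0, 0, 0, 0, 0]' | python3 drive.py; python3 p.py
```

```text
time_s: 4.85
ee_pos: [532.5, 364.3, 71.7]
ee_rot: [-179.4, -0.5, 161.4]
force: [-0.3, -0.4, 0.3]
gripper_width: 0.5
gripper_force: 0.0
pan [ 6.8 15.8] z 71.7 yaw [-179.4   -0.5  161.4] F [-0.3 -0.4  0.3] t 4.85
```

```bash
echo '[-3, 4, 0, 0, 0, 0, 0, 0, 11, 0, 0, 0, 0, 0, 9, 0, 0, 0, 0, 0, 0, 0, 0, 0, 0, 0, 0, 0, 0, 0]' | python3 drive.py; python3 p.py
```

```text
time_s: 5.35
ee_pos: [540.9, 369.7, 57.1]
ee_rot: [180.0, -0.0, 161.4]
force: [-0.3, 0.3, -0.5]
gripper_width: 0.5
gripper_force: 0.0
pan [14.7  9.5] z 57.1 yaw [180.   -0.  161.4] F [-0.3  0.3 -0.5] t 5.35
```

```bash
echo '[0, 0, 8.5, 0, 0, 0, 0, 0, 0, 0, 0, 0]' | python3 drive.py; python3 p.py; echo '[0, -8, 0, 0, 0, 0, 0, -8, 0, 0, 0, 0, 0, -8, 0, 0, 0, 0, 0, -8, 0, 0, 0, 0, 0, -8, 0, 0, 0, 0, 0, -8, 0, 0, 0, 0, 0, -8, 0, 0, 0, 0, 0, -8, 0, 0, 0, 0]' | python3 drive.py; python3 p.py; echo '[0, -8, 0, 0, 0, 0, 0, -8, 0, 0, 0, 0, 0, -8, 0, 0, 0, 0, 0, -8, 0, 0, 0, 0, 0, -8, 0, 0, 0, 0, 0, -8, 0, 0, 0, 0, 0, -6, 0, 0, 0, 0, 0, 0, 0, 0, 0, 0]' | python3 drive.py; python3 p.py
python3 - <<'E'
from workcell import env
import cv2
a=env.grab_frame("side")[170:270,290:440]
cv2.imwrite("pics/v4.png",cv2.resize(a,(750,500),interpolation=2))
E
```

```text
time_s: 5.55
ee_pos: [540.4, 369.4, 47.5]
ee_rot: [-179.9, -0.1, 161.4]
force: [-0.4, 0.4, 0.3]
gripper_width: 0.9
gripper_force: 0.0
pan [14.2  9.9] z 47.5 yaw [-1.799e+02 -1.000e-01  1.614e+02] F [-0.4  0.4  0.3] t 5.55
time_s: 6.35
ee_pos: [520.5, 308.5, 48.6]
ee_rot: [180.0, 0.0, 161.4]
force: [0.6, -0.6, 0.3]
gripper_width: 0.2
gripper_force: 0.2
pan [-49.9   9.4] z 48.6 yaw [180.    0.  161.4] F [ 0.6 -0.6  0.3] t 6.35
time_s: 7.15
ee_pos: [502.9, 257.0, 48.3]
ee_rot: [-180.0, -0.0, 161.4]
force: [0.5, -0.4, 0.4]
gripper_width: 0.2
gripper_force: 0.0
pan [-104.4    9.7] z 48.3 yaw [-180.    -0.   161.4] F [ 0.5 -0.4  0.4] t 7.15
```

View pics/v4.png

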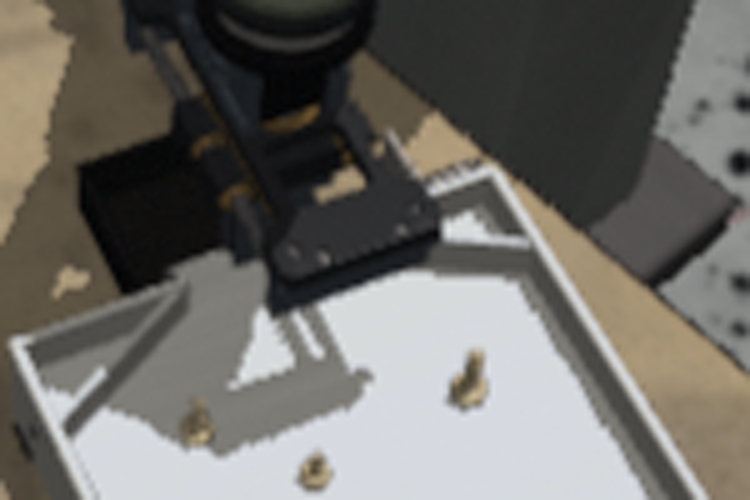

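P3 is off the floor and through the spout. The other three still stand at (197,425), (316,468) and (468,385). Next is P2.

```bash
echo '[0, 4, -30, 0, 0, 0, 0, 0, -30, 0, 0, 0, -6, 36, 0, 0, 0, 0, -6, 36, 0, 0, 0, 0, -6, 36, 0, 0, 0, 0, -6, 36, 0, 0, 0, 0, 0, 0, 0, 0, 0, 0, 0, 0, 0, 0, 0, 0]' | python3 drive.py; python3 p.py
```

```text
time_s: 8.0
ee_pos: [572.9, 390.9, 107.5]
ee_rot: [-179.9, -0.0, 161.5]
force: [0.4, -0.2, 0.5]
gripper_width: 0.4
gripper_force: 0.0
pan [ 44.9 -14. ] z 107.5 yaw [-179.9   -0.   161.5] F [ 0.4 -0.2  0.5] t 8.0
```

```bash
echo '[-3, 0, 25, 0, 0, 0, 0, 0, 25, 0, 0, 0, 0, 0, 9, 0, 0, 0, 0, 0, 0, 0, 0, 0, 0, 0, 0, 0, 0, 0]' | python3 drive.py; python3 p.py; echo '[1, -9, 0, 0, 0, 0, 1, -9, 0, 0, 0, 0, 1, -9, 0, 0, 0, 0, 1, -9, 0, 0, 0, 0, 1, -9, 0, 0, 0, 0, 1, -9, 0, 0, 0, 0, 1, -9, 0, 0, 0, 0, 1, -9, 0, 0, 0, 0]' | python3 drive.py; python3 p.py; echo '[0, -9, 0, 0, 0, 0, 0, -9, 0, 0, 0, 0, 0, -9, 0, 0, 0, 0, 0, -9, 0, 0, 0, 0, 0, -9, 0, 0, 0, 0, 0, -9, 0, 0, 0, 0, 0, -9, 0, 0, 0, 0, 0, -9, 0, 0, 0, 0]' | python3 drive.py; echo '[0, -6, 0, 0, 0, 0, 0, 0, 0, 0, 0, 0]' | python3 drive.py; python3 p.py
python3 - <<'E'
from workcell import env
import cv2
a=env.grab_frame("side")[170:270,290:440]
cv2.imwrite("pics/v5.png",cv2.resize(a,(750,500),interpolation=2))
E
```

```text
time_s: 8.5
ee_pos: [576.5, 389.5, 50.5]
ee_rot: [179.9, 0.0, 161.4]
force: [-0.2, 0.1, 0.2]
gripper_width: 0.6
gripper_force: 0.0
pan [ 44.7 -17.9] z 50.5 yaw [179.9   0.  161.4] F [-0.2  0.1  0.2] t 8.5
time_s: 9.3
ee_pos: [545.5, 323.3, 49.7]
ee_rot: [180.0, 0.0, 161.4]
force: [0.1, -0.2, 1.1]
gripper_width: 0.4
gripper_force: 0.3
pan [-27.9  -9.6] z 49.7 yaw [180.    0.  161.4] F [ 0.1 -0.2  1.1] t 9.3
time_s: 10.1
ee_pos: [522.5, 254.9, 49.4]
ee_rot: [180.0, -0.0, 161.4]
force: [0.4, 0.9, -0.1]
gripper_width: 0.4
gripper_force: 0.6
time_s: 10.3
ee_pos: [520.1, 248.8, 49.2]
ee_rot: [-179.9, -0.1, 161.4]
force: [-0.1, 0.2, -0.6]
gripper_width: 0.8
gripper_force: 0.0
pan [-106.6   -9.1] z 49.2 yaw [-1.799e+02 -1.000e-01  1.614e+02] F [-0.1  0.2 -0.6] t 10.3
```

View pics/v5.png

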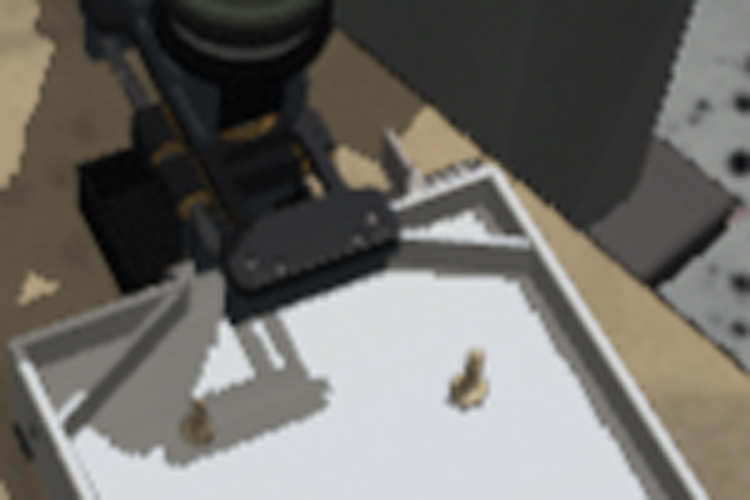

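Bolts left: (197,425) and (468,385). Next I push P1 towards the centre from the right wall side.

```bash
echo '[0, 4, -30, 0, 0, 0, 0, 0, -30, 0, 0, 0, 0, 28, 0, 0, 0, 0, 0, 27, 0, 0, 0, 0, 0, 27, 0, 0, 0, 0, 0, 0, 0, 0, 0, 0]' | python3 drive.py; echo '[-28, 0, 0, 0, 0, 0, -28, 0, 0, 0, 0, 0, -28, 0, 0, 0, 0, 0, 0, 0, 0, 0, 0, 0, 0, 0, 0, 0, 0, 0]' | python3 drive.py; python3 p.py
```

```text
time_s: 10.95
ee_pos: [549.2, 334.7, 109.1]
ee_rot: [179.9, 0.0, 161.6]
force: [0.6, -0.3, -0.0]
gripper_width: 0.3
gripper_force: 0.0
time_s: 11.45
ee_pos: [627.4, 304.0, 108.7]
ee_rot: [-179.9, -0.1, 161.4]
force: [-0.0, 0.7, 0.0]
gripper_width: 0.7
gripper_force: 0.0
pan [-20.1 -93.4] z 108.7 yaw [-1.799e+02 -1.000e-01  1.614e+02] F [-0.   0.7  0. ] t 11.45
```

```bash
echo '[0, -2, 25, 0, 0, 0, 0, 0, 25, 0, 0, 0, 0, 0, 9, 0, 0, 0, 0, 0, 0, 0, 0, 0, 0, 0, 0, 0, 0, 0]' | python3 drive.py; python3 p.py; echo '[9, 0, 0, 0, 0, 0, 9, 0, 0, 0, 0, 0, 9, 0, 0, 0, 0, 0, 9, 0, 0, 0, 0, 0, 9, 0, 0, 0, 0, 0, 9, 0, 0, 0, 0, 0, 9, 0, 0, 0, 0, 0, 6, 0, 0, 0, 0, 0]' | python3 drive.py; echo '[-8, 0, 0, 0, 0, 0, 0, 0, -30, 0, 0, 0, 0, 0, -30, 0, 0, 0, 0, 18, 0, 0, 0, 0, 0, 18, 0, 0, 0, 0, 0, 0, 0, 0, 0, 0, 0, 0, 0, 0, 0, 0]' | python3 drive.py; python3 p.py
python3 - <<'E'
from workcell import env
import cv2
a=env.grab_frame("side")[170:270,290:440]
cv2.imwrite("pics/v6.png",cv2.resize(a,(750,500),interpolation=2))
E
```

```text
time_s: 11.95
ee_pos: [627.3, 303.4, 51.4]
ee_rot: [179.9, 0.0, 161.5]
force: [0.6, -0.2, -0.7]
gripper_width: 0.3
gripper_force: 0.0
pan [-20.8 -93.5] z 51.4 yaw [179.9   0.  161.5] F [ 0.6 -0.2 -0.7] t 11.95
time_s: 12.75
ee_pos: [562.0, 325.4, 51.6]
ee_rot: [179.9, 0.1, 161.5]
force: [3.3, -0.5, 5.1]
gripper_width: 0.5
gripper_force: 3.1
time_s: 13.45
ee_pos: [579.9, 355.8, 109.2]
ee_rot: [-179.9, -0.1, 161.5]
force: [-0.4, -0.1, 0.8]
gripper_width: 0.4
gripper_force: 0.0
pan [ 13.8 -31.9] z 109.2 yaw [-1.799e+02 -1.000e-01  1.615e+02] F [-0.4 -0.1  0.8] t 13.45
```

View pics/v6.png

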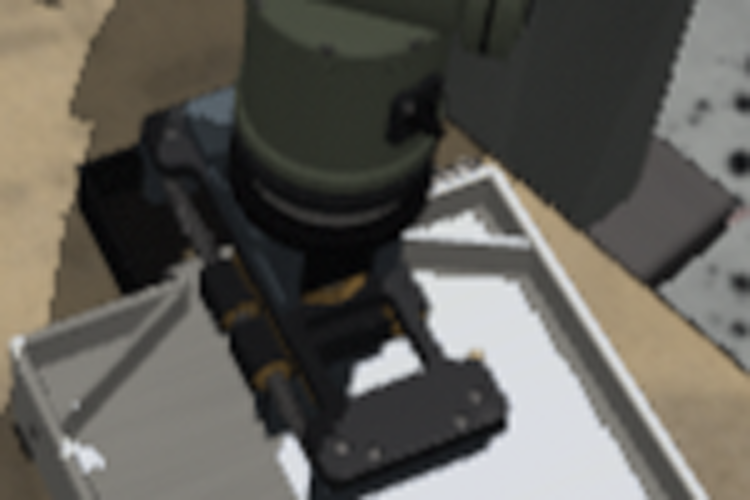

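P1 is hidden by the gripper here. I'll move on to P4's push station and locate P1 numerically by colour.

```bash
cat > det.py <<'E'
from h import *
import cv2
q=np.load("q.npy");a=env.grab_frame("side");hsv=cv2.cvtColor(a,cv2.COLOR_BGR2HSV)
m=cv2.inRange(hsv,(8,60,50),(32,255,255))
poly=proj("side",w(q,[[112,-115,45],[-85,-30,45],[-112,-30,45],[-112,30,45],[-85,30,45],[-45,115,45],[112,115,45]])).astype(np.int32)
k=np.zeros_like(m);cv2.fillPoly(k,[poly],255);m&=k
n,_,st,c=cv2.connectedComponentsWithStats(m)
for i in range(1,n):
    if st[i,4]>5: print(st[i],c[i].round(1),"base at pan",inv(q,ray("side",(c[i][0],st[i,1]+st[i,3]-3),49)).round(1))
E
echo '[30, -2, 0, 0, 0, 0, 30, -2, 0, 0, 0, 0, 30, -2, 0, 0, 0, 0, 30, -2, 0, 0, 0, 0, 7, 0, 0, 0, 0, 0, 0, 0, 0, 0, 0, 0, 0, 0, 0, 0, 0, 0]' | python3 drive.py; python3 p.py; python3 det.py
```

```text
time_s: 14.2
ee_pos: [458.8, 388.9, 110.6]
ee_rot: [180.0, 0.1, 161.4]
force: [0.5, 0.6, -0.8]
gripper_width: 0.7
gripper_force: 0.0
pan [ 6.7 93.5] z 110.6 yaw [1.800e+02 1.000e-01 1.614e+02] F [ 0.5  0.6 -0.8] t 14.2
[381 240   6  10  37] [383.6 245.6] base at pan [ 2.7 64.1]
[349 242   6   8  28] [351.5 246.6] base at pan [-25.9  -3.5]
[356 289  10  11  72] [360.7 293.9] base at pan [ 92.8 -38.5]
```

P1 stands at about (−23,−5), and the spark plug is undisturbed. I'll sweep P1 out.

```bash
echo '[-32, 1, 0, 0, 0, 0, -32, 1, 0, 0, 0, 0, -32, 1, 0, 0, 0, 0, 0, 0, 0, 0, 0, 0, 0, 0, 25, 0, 0, 0, 0, 0, 27, 0, 0, 0, 0, 0, 9, 0, 0, 0, 0, 0, 0, 0, 0, 0]' | python3 drive.py; python3 p.py; echo '[0, 0, 0, 0, 0, 0, 0, -8, 0, 0, 0, 0, 0, -8, 0, 0, 0, 0, 0, -8, 0, 0, 0, 0, 0, -8, 0, 0, 0, 0, 0, -8, 0, 0, 0, 0, 0, -8, 0, 0, 0, 0, 0, -8, 0, 0, 0, 0]' | python3 drive.py;python3 p.py; echo '[0, -8, 0, 0, 0, 0, 0, -8, 0, 0, 0, 0, 0, -8, 0, 0, 0, 0, 0, -8, 0, 0, 0, 0, 0, -8, 0, 0, 0, 0, 0, -8, 0, 0, 0, 0, 0, -8, 0, 0, 0, 0, 0, -4, 0, 0, 0, 0]' | python3 drive.py;echo '[0, 0, 0, 0, 0, 0]' | python3 drive.py; python3 p.py; python3 det.py
```

```text
time_s: 15.05
ee_pos: [549.1, 360.8, 47.8]
ee_rot: [-179.8, -0.1, 161.4]
force: [-0.3, 0.5, 0.6]
gripper_width: 0.5
gripper_force: 0.0
pan [ 8.7 -1.1] z 47.8 yaw [-1.798e+02 -1.000e-01  1.614e+02] F [-0.3  0.5  0.6] t 15.05
time_s: 15.85
ee_pos: [531.9, 307.8, 49.7]
ee_rot: [180.0, 0.0, 161.4]
force: [0.7, 0.2, 1.1]
gripper_width: 0.3
gripper_force: 0.6
pan [-46.9  -1.6] z 49.7 yaw [180.    0.  161.4] F [0.7 0.2 1.1] t 15.85
time_s: 16.65
ee_pos: [512.3, 250.5, 49.3]
ee_rot: [-180.0, -0.0, 161.4]
force: [0.0, -0.2, -0.6]
gripper_width: 0.6
gripper_force: 0.0
time_s: 16.75
ee_pos: [512.4, 250.8, 49.2]
ee_rot: [-180.0, -0.0, 161.4]
force: [0.7, 0.2, -0.1]
gripper_width: 0.3
gripper_force: 0.0
pan [-107.2   -1.2] z 49.2 yaw [-180.    -0.   161.4] F [ 0.7  0.2 -0.1] t 16.75
[381 241   6  10  33] [383.5 246.2] base at pan [ 4.9 62.7]
[356 289  10  11  72] [360.7 293.9] base at pan [ 92.8 -38.5]
```

```bash
echo '[0, 4, -30, 0, 0, 0, 0, 0, -32, 0, 0, 0, 0, 36, 0, 0, 0, 0, 0, 36, 0, 0, 0, 0, 0, 36, 0, 0, 0, 0, 32, 1, 0, 0, 0, 0, 32, 0, 0, 0, 0, 0, 32, 0, 0, 0, 0, 0]' | python3 drive.py; echo '[0, 0, 0, 0, 0, 0, 0, 0, 0, 0, 0, 0, 0, 0, 25, 0, 0, 0, 0, 0, 27, 0, 0, 0, 0, 0, 9, 0, 0, 0, 0, 0, 0, 0, 0, 0, 0, 0, 0, 0, 0, 0]' | python3 drive.py; python3 p.py
```

```text
time_s: 17.6
ee_pos: [456.8, 390.0, 110.8]
ee_rot: [-180.0, -0.0, 161.4]
force: [-0.3, -0.2, 0.2]
gripper_width: 0.2
gripper_force: 0.0
time_s: 18.3
ee_pos: [459.1, 389.6, 51.2]
ee_rot: [179.9, 0.1, 161.4]
force: [-0.7, -0.3, 0.3]
gripper_width: 0.6
gripper_force: 0.0
pan [ 7.4 93.4] z 51.2 yaw [1.799e+02 1.000e-01 1.614e+02] F [-0.7 -0.3  0.3] t 18.3
```

```bash
echo '[-9, 0, 0, 0, 0, 0, -9, 0, 0, 0, 0, 0, -9, 0, 0, 0, 0, 0, -9, 0, 0, 0, 0, 0, -9, 0, 0, 0, 0, 0, -9, 0, 0, 0, 0, 0, -9, 0, 0, 0, 0, 0, -4, 0, 0, 0, 0, 0]' | python3 drive.py;  echo '[0, 0, 0, 0, 0, 0, 8, 0, 0, 0, 0, 0, 0, 0, -30, 0, 0, 0, 0, 0, -32, 0, 0, 0, 30, 0, 0, 0, 0, 0, 30, 0, 0, 0, 0, 0, 0, 0, 0, 0, 0, 0, 0, 0, 0, 0, 0, 0]' | python3 drive.py; python3 p.py; python3 det.py
```

```text
time_s: 19.1
ee_pos: [522.4, 367.8, 50.7]
ee_rot: [180.0, 0.0, 161.4]
force: [-2.0, 0.9, 4.6]
gripper_width: 0.3
gripper_force: 2.3
time_s: 19.9
ee_pos: [456.0, 389.7, 112.1]
ee_rot: [-180.0, 0.0, 161.5]
force: [0.3, 0.0, 0.1]
gripper_width: 0.7
gripper_force: 0.0
pan [ 6.6 96.4] z 112.1 yaw [-180.     0.   161.5] F [0.3 0.  0.1] t 19.9
[357 251   6  10  40] [359.7 256.2] base at pan [7.  1.2]
[356 289  10  11  72] [360.7 293.9] base at pan [ 92.8 -38.5]
```

```bash
echo '[0, 31, 0, 0, 0, 0, -32, 0, 0, 0, 0, 0, -32, 0, 0, 0, 0, 0, -31, 0, 0, 0, 0, 0, 0, 0, 0, 0, 0, 0, 0, 0, 25, 0, 0, 0, 0, 0, 27, 0, 0, 0, 0, 0, 10, 0, 0, 0]' | python3 drive.py; echo '[0, 0, 0, 0, 0, 0, 0, 0, 0, 0, 0, 0, 0, -9, 0, 0, 0, 0, 0, -9, 0, 0, 0, 0, 0, -9, 0, 0, 0, 0, 0, -9, 0, 0, 0, 0, 0, -9, 0, 0, 0, 0, 0, -9, 0, 0, 0, 0]' | python3 drive.py; python3 p.py;  echo '[0, -9, 0, 0, 0, 0, 0, -9, 0, 0, 0, 0, 0, -9, 0, 0, 0, 0, 0, -9, 0, 0, 0, 0, 0, -9, 0, 0, 0, 0, 0, -9, 0, 0, 0, 0, 0, -9, 0, 0, 0, 0, 0, -9, 0, 0, 0, 0]' | python3 drive.py; python3 p.py; echo '[0, -9, 0, 0, 0, 0, 0, -9, 0, 0, 0, 0, 0, 0, 0, 0, 0, 0]' | python3 drive.py; python3 p.py; python3 det.py
```

```text
time_s: 20.75
ee_pos: [555.2, 387.4, 47.3]
ee_rot: [-179.7, -0.2, 161.4]
force: [-0.1, -0.2, 0.5]
gripper_width: 0.4
gripper_force: 0.0
time_s: 21.55
ee_pos: [540.0, 337.2, 51.2]
ee_rot: [179.9, 0.1, 161.4]
force: [0.5, 2.4, 2.9]
gripper_width: 0.6
gripper_force: 1.5
pan [-16.5   0.1] z 51.2 yaw [1.799e+02 1.000e-01 1.614e+02] F [0.5 2.4 2.9] t 21.55
time_s: 22.35
ee_pos: [517.1, 269.1, 51.0]
ee_rot: [179.9, 0.1, 161.4]
force: [1.8, 3.1, 5.3]
gripper_width: 0.4
gripper_force: 2.8
pan [-88.4   0.1] z 51.0 yaw [1.799e+02 1.000e-01 1.614e+02] F [1.8 3.1 5.3] t 22.35
time_s: 22.65
ee_pos: [509.3, 250.2, 49.6]
ee_rot: [-179.8, -0.1, 161.4]
force: [-1.2, 0.3, 0.3]
gripper_width: 0.3
gripper_force: 0.0
pan [-108.7    1.5] z 49.6 yaw [-1.798e+02 -1.000e-01  1.614e+02] F [-1.2  0.3  0.3] t 22.65
[356 289  10  11  72] [360.7 293.9] base at pan [ 92.8 -38.5]
```

```bash
echo '[0, 3, -40, 0, 0, 0, 0, 0, -40, 0, 0, 0, 34, 2, 0, 0, 0, 0, 34, 2, 0, 0, 0, 0, 36, 3, 0, 0, 0, 0, 0, 0, 0, 0, 0, 0, 0, 0, 0, 0, 0, 0]' | python3 drive.py; python3 p.py
python3 - <<'E'
from h import *
import cv2
q=np.load("q.npy");o=[]
for n in("side","top"):
    c=proj(n,w(q,[-140,0,25]))[0].astype(int);a=env.grab_frame(n)[c[1]-35:c[1]+35,c[0]-35:c[0]+35]
    a=(255*(a/255.)**.5).astype(np.uint8);o.append(cv2.resize(a,(400,400),interpolation=2))
cv2.imwrite("pics/v7.png",cv2.hconcat(o))
E
```

```text
time_s: 23.4
ee_pos: [415.0, 294.9, 130.1]
ee_rot: [-179.9, -0.0, 161.5]
force: [0.3, 0.4, 0.5]
gripper_width: 0.4
gripper_force: 0.0
pan [-96.4 105.1] z 130.1 yaw [-179.9   -0.   161.5] F [0.3 0.4 0.5] t 23.4
```

View pics/v7.png

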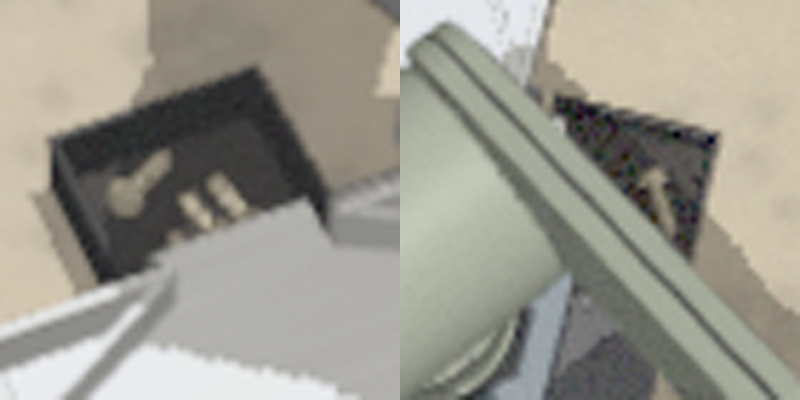

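All four bolts lie in the bin, at (140,180), (193,210), (225,195) and (175,238), and the spout is clear. Now I'll shut the gate.

```bash
echo '[0, -1, 25, 0, 0, 0, 0, 0, 20, 0, 0, 0, 0, 0, 0, 0, 0, 0, 0, 0, 0, 0, 0, 0]' | python3 drive.py; python3 p.py; echo '[-10, 0, 0, 0, 0, 0, -10, 0, 0, 0, 0, 0, -10, 0, 0, 0, 0, 0, -10, 0, 0, 0, 0, 0, -10, 0, 0, 0, 0, 0, -10, 0, 0, 0, 0, 0, -10, 0, 0, 0, 0, 0, -6, 0, 0, 0, 0, 0]' | python3 drive.py; python3 p.py;echo '[-5, 0, 0, 0, 0, 0, -4, 0, 0, 0, 0, 0, -3, 0, 0, 0, 0, 0, 0, 0, 0, 0, 0, 0]' | python3 drive.py; python3 p.py
```

```text
time_s: 23.9
ee_pos: [416.1, 293.6, 85.4]
ee_rot: [-180.0, -0.0, 161.4]
force: [-0.4, 0.1, 0.6]
gripper_width: 0.7
gripper_force: 0.0
pan [-97.2 103.6] z 85.4 yaw [-180.    -0.   161.4] F [-0.4  0.1  0.6] t 23.9
time_s: 24.7
ee_pos: [488.4, 269.3, 85.4]
ee_rot: [180.0, 0.0, 161.4]
force: [-1.0, 1.3, 0.1]
gripper_width: 0.3
gripper_force: 0.8
pan [-97.3  27.4] z 85.4 yaw [180.    0.  161.4] F [-1.   1.3  0.1] t 24.7
time_s: 25.1
ee_pos: [496.4, 266.5, 85.4]
ee_rot: [-180.0, -0.3, 161.4]
force: [-7.2, 4.1, 4.5]
gripper_width: 0.2
gripper_force: 3.9
pan [-97.3  18.9] z 85.4 yaw [-180.    -0.3  161.4] F [-7.2  4.1  4.5] t 25.1
```

The gate is at its shut stop: force rose at y≈19, as predicted. I'll press a little more, back off, retreat and hand in.

```bash
echo '[-2, 0, 0, 0, 0, 0, 0, 0, 0, 0, 0, 0]' | python3 drive.py; python3 p.py; echo '[6, 0, 0, 0, 0, 0, 10, 0, 0, 0, 0, 0, 10, 0, 0, 0, 0, 0, 0, 0, -40, 0, 0, 0, 0, 0, -40, 0, 0, 0, 0, 0, -30, 0, 0, 0, 0, 0, 0, 0, 0, 0, 0, 0, 0, 0, 0, 0]' | python3 drive.py; echo '[0, 0, 0, 0, 0, 0, 0, 0, 0, 0, 0, 0, 0, 0, 0, 0, 0, 0, 0, 0, 0, 0, 0, 0, 0, 0, 0, 0, 0, 0]' | python3 drive.py; python3 p.py; python3 det.py; python3 -c "
from workcell import env
print(env.job_done())"
```

```text
time_s: 25.3
ee_pos: [496.5, 266.5, 85.4]
ee_rot: [-179.9, -0.5, 161.4]
force: [-11.3, 6.4, 6.6]
gripper_width: 0.2
gripper_force: 6.3
pan [-97.4  18.8] z 85.4 yaw [-179.9   -0.5  161.4] F [-11.3   6.4   6.6] t 25.3
time_s: 26.1
ee_pos: [475.7, 273.5, 195.8]
ee_rot: [180.0, 0.1, 161.4]
force: [-1.1, -0.3, -0.8]
gripper_width: 0.4
gripper_force: 0.0
time_s: 26.6
ee_pos: [475.9, 273.4, 195.1]
ee_rot: [-180.0, -0.0, 161.4]
force: [-0.0, -0.8, 0.4]
gripper_width: 0.5
gripper_force: 0.0
pan [-97.3  40.5] z 195.1 yaw [-180.    -0.   161.4] F [-0.  -0.8  0.4] t 26.6
[356 289  10  11  71] [360.7 293.9] base at pan [ 92.8 -38.4]
the job is handed in; nothing more can be done
None
```

I handed the job in at 26.6 s with all four bolts in the catch bin, the gate pushed to its shut stop, the spark plug undisturbed and the arm clear; the hand-in returned no verdict.

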